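# Load a fixture plate, slide it out to the overhang pointer and hold it

### The job

While the plywood fixture plate still lies drawn back on its stand, put the small pale wood blank into its pocket and press it firmly home, level on the pocket floor. Then slide the plate outward along the channel, without lifting it off or letting it tip, until its outer end is level with the red pointer of the gauge. Finish still holding it there with the gripper, level and resting on the stand, for it would tip by itself; leave the tin, the bottle and the dark wood block alone.

Things in the scene. Friction and masses are not known exactly. Their poses are not given: they have to be found in the camera images.
- saw_stand: Low dark wood stand, fixed, 240 x 116 mm, its top 60 mm above the table; origin at the centre of its underside. x points along the channel in the outward direction (toward the open end where the plate comes out), z up. Two aluminium guide strips along x, 11 mm wide and 10 mm high, leave a channel 94 mm wide for the plate between them.
- stand_edge (a point): Middle of the top edge of the stand's outward end, 120 mm from the stand's centre, 60 mm above the table; axes as the stand's.
- fixture_plate: Loose plywood plate, 260 (x) x 90 (y) x 16 mm, about 0.3 kg, lying in the channel on the stand and free to slide along it; origin at the centre of its underside, x points to its outer end, z up. It starts with its outer end 0 to 20 mm beyond the stand's edge, and tips over the edge if not held once that end is more than about 135 mm beyond it.
- plate_end (a point): Middle of the top edge of the plate's outer end (130 mm along x from the plate's centre, at its top face); axes as the plate's.
- pocket_floor (a point): Centre of the floor of the plate's pocket, 85 mm along x from the plate's centre. The pocket is 44 mm along x, 49 mm along y and 10 mm deep; the floor is 10 mm below the plate's top face. Axes as the plate's.
- grip_post (a point): Square dark wood grip post fixed upright on the plate's tail, 24 x 24 mm, 40 mm high above the plate's top face, 100 mm from the plate's centre toward the tail. The point lies on its axis, 24 mm above the plate's top face; axes as the plate's.
- pointer_tip (a point): Tip of the level red pointer bar (60 mm long, 5 mm wide) of the gauge, a fixed dark steel post beside the path of the plate, 155 to 180 mm beyond the stand edge; the tip is at the height of the plate top face, 11 mm clear of its long side. Axes as the stand: x is outward; the plate end is level with the pointer when both are equally far along x.
- blank: Loose small pale wood blank, 40 (x) x 45 (y) x 28 mm, about 35 g, standing on the table; origin at the centre of its underside, z up. It fits the pocket with its 40 mm side along the plate's x, either way round, with 2 mm play on each side, and then stands 18 mm above the plate's top face.
- dark_blank: Bystander: dark reddish wood block 45 x 50 x 45 mm on the table; origin at the centre of its underside.
- tin: Bystander: round wax tin with a green lid, 72 mm in diameter, 28 mm high; origin at the centre of its underside.
- bottle: Bystander: upright glue bottle, 46 mm in diameter, 169 mm high; origin at the centre of its underside.
Mind the look-alikes: they are no part of the job. Of the things that look like the blank, take the one that is farthest from the robot's base at the start.

How it is judged:
On the way:
1. the blank is pressed home in the pocket (at least 3 N on the plate) with the plate still drawn back on its stand (z of blank in the frame of pocket_floor between -0.002 and 0.002 m and x of blank in the frame of pocket_floor between -0.004 and 0.004 m and y of blank in the frame of pocket_floor between -0.004 and 0.004 m and angle between the z axis of blank and the z axis of fixture_plate, either way round below 0.06 rad and x of plate_end in the frame of stand_edge below 0.06 m and contact force between blank and fixture_plate above 3 N), for 0.1 s.
At the end, for the whole second after the job is handed in: The fingers hold the plate (0.5 N or more); it rests on the stand in its channel, still, level to 0.04 rad, its outer end within 6 mm of the pointer along the slide, propped by nothing else; the blank is within 2 mm of the pocket floor, 4 mm of its centre each way, level to 0.06 rad (x of plate_end in the frame of pointer_tip between -0.006 and 0.006 m and angle between fixture_plate's own z axis and vertical below 0.04 rad and angle between the x axis of fixture_plate and the x axis of saw_stand, either way round below 0.08 rad and z of fixture_plate in the frame of saw_stand between 0.056 and 0.064 m and y of fixture_plate in the frame of saw_stand between -0.006 and 0.006 m and contact force between fixture_plate and saw_stand above 0.2 N and contact force between the fingers and fixture_plate above 0.5 N and linear speed of fixture_plate below 0.01 m/s and not (contact force between fixture_plate and tin above 0.1 N) and not (contact force between fixture_plate and bottle above 0.1 N) and not (contact force between fixture_plate and dark_blank above 0.1 N) and z of blank in the frame of pocket_floor between -0.002 and 0.002 m and x of blank in the frame of pocket_floor between -0.004 and 0.004 m and y of blank in the frame of pocket_floor between -0.004 and 0.004 m and angle between the z axis of blank and the z axis of fixture_plate, either way round below 0.06 rad); the arm keeps its last pose, push and grip.
It fails at once if the plate tips (more than 0.15 rad) (angle between fixture_plate's own z axis and vertical above 0.15 rad).
It fails at once if the plate is lifted more than 20 mm off the stand (z of fixture_plate in the frame of saw_stand above 0.08 m).
It fails at once if the tin is moved more than 30 mm (distance of tin from where it was at the start of the episode above 0.03 m).
It fails at once if the bottle is moved more than 30 mm (distance of bottle from where it was at the start of the episode above 0.03 m).
It fails at once if the dark wood block is moved more than 30 mm (distance of dark_blank from where it was at the start of the episode above 0.03 m).
It also fails if it takes over 64 s, if anything falls off the work surface, if the arm or the gripper's body presses on something with over 40 N, if the wrist force passes 120 N, or if a joint passes its speed limit or range.

### The arm

A 7-joint arm with a two-finger parallel gripper is mounted at the origin on a cart in front of the work surface, level with it; the furniture and walls round the work are solid. World frame = base frame: x ahead of the robot, y to its left, z up, the work surface at z = 0. Lengths are in m, angles in rad, forces in N, time in s.
With the tool pointing down it reaches from about 0.4 to 0.85 m from the base axis. Payload 10.4 kg.
Tool frame: the origin (TCP) lies between the finger pads; the fingertips stand tcp_to_tips ahead of it and the grasp point (between the pads) lies 8 mm behind it (tcp_to_tips is the distance from the TCP to the fingertips, in m); z points along the fingers, y is the line along which they close (so a half turn about z gives the same grasp; the last joint's range is limited). The gripper opens to 85 mm and grips with 20 to 120 N. Pads are 22 mm wide; open, the fingers measure 114 mm over their backs; the gripper's body (76 mm by 85 mm) begins 54 mm behind the grasp point. The pads swing forward as they close: fully open they stand 13 mm farther back than shut.
Start: joints at [-1.263, 0.332, -0.065, 1.46, 0.022, 1.35, -0.088], TCP at [0.203, 0.591, 0.242] pointing down, gripper open.
Joint ranges: [-2.6, 2.6], [-0.5, 2.12], [-1.47, 1.34], [0.16, 2.42], [-1.27, 4.41], [0.06, 2.06], [-2.6, 2.6]. Speed limits (rad/s): [2.22, 2.22, 2.79, 2.79, 3.14, 3.14, 3.14].

### API

Orientations are given as a unit quaternion [x, y, z, w].
In Python, from workcell import * gives the robot as it stands.
- The arm moves only by the tool apply_moves, never from a script. Its argument "rows" is a list of rows, each an object of numbers: "x", "y", "z": the shift along the tool's x, y, z in mm; "ax", "ay", "az": the turn, a rotation vector about the tool's x, y, z in degrees; "gripper": the closure, from 0 (fully open) to 1 (shut). A call has 1 to 5 rows; each row shifts and turns the commanded pose from where the row before left it, along the tool's axes as they then stand; what a row does not reach is not made up. A row lasts 1/12 s, in which the tool goes at most 41.7 mm and 7.16 degrees, less where a joint would pass 70% of its speed; a pose out of reach is approached as far as the arm can. A call with a gripper value outside its range is refused whole. The fingers move at their own pace and stop on an object; "newtons" is the grip in N (left out, the last holds). Time passes only in rows, so rows that do not move let the fingers close. It gives the time, the measured TCP pose, the force, the opening and the grip force at its end, in the units of the state.
- get_obs(): the state, without advancing time (a new reading comes with each control period).
- camera(name): name is "scene" or "top"; returns a dict with "color" (420x560x3 uint8, red, green, blue), "fov_y" (degrees; the focal length in pixels is half the picture's height over the tangent of half this angle, whatever the lens; pixels are square), "cx", "cy" (the principal point, pixels), "rvec" (rotation vector, rad) and "tvec" (3), from world to camera coordinates, as OpenCV has them. Camera axes: x right, y down, z forward; pixel columns grow to the right and rows downward; lengths in m; the calibration is good to about 2 mm. A picture is of the moment at which its call begins. There is no depth.
- hand_in(): hands the job in; it is judged then, once.
The state is a dict: "clock": time; "joint_pos": joint angles; "joint_velocities": joint speeds; "tau": joint torques, N m; "position": TCP position; "ee_rot": TCP orientation; "ft_force": force on the tool from outside, world axes, zero at the start; "torque": the same for the moment, N m; "grip_width": opening from 0.0 (shut) to 1.0 (fully open); "grasp_force": force on a finger pad.
Only numpy, scipy, OpenCV 4.12 (cv2) and the standard library are available. Lean on these libraries where they do the work, as an engineer would, in place of code of your own. Each camera call takes 0.05 s, during which the arm holds its last target. There are 200 camera calls.

## Working session

There is one attempt and no reset: what is moved stays moved. The work goes in short steps, Python scripts to look and compute and a tool call to move; the robot and the scene stay as the last step left them, time stands still between calls to the robot, and variables do not carry over. Pictures are saved under pics/ and viewed, at most 10 in all, crops included, and the job is handed in when it is done.

Besides the shell and the picture viewer there is one more tool, called after ">>>" as name([rows], argument=value, ...), one row to a line, values as JSON. apply_moves: Moves the arm, as the interface text tells. Its arguments: {"type":"object","properties":{"rows":{"type":"array","items":{"type":"object","properties":{"x":{"type":"number"},"y":{"type":"number"},"z":{"type":"number"},"ax":{"type":"number"},"ay":{"type":"number"},"az":{"type":"number"},"gripper":{"type":"number"}}}},"newtons":{"type":"number"}},"required":["rows"]}

```bash
mkdir -p pics; ls; cat > h.py <<'E'
from workcell import *
import numpy as np, cv2
from scipy.spatial.transform import Rotation as R
def snap(n,f):
    c=camera(n); cv2.imwrite(f'pics/{f}.png',c['color'][:,:,::-1]); np.save(f'pics/{f}.npy',c,allow_pickle=True); return c
def load(f): return np.load(f'pics/{f}.npy',allow_pickle=True).item()
def K(c):
    h=c['color'].shape[0]; f=h/2/np.tan(np.radians(c['fov_y'])/2)
    return np.array([[f,0,c['cx']],[0,f,c['cy']],[0,0,1.]])
def ray(c,uv):
    M=R.from_rotvec(np.ravel(c['rvec'])).as_matrix(); o=-M.T@np.ravel(c['tvec'])
    return o,M.T@np.linalg.inv(K(c))@np.array([*uv,1.])
def onz(c,uv,z):
    o,d=ray(c,uv); return o+d*(z-o[2])/d[2]
def proj(c,p):
    M=R.from_rotvec(np.ravel(c['rvec'])).as_matrix(); q=K(c)@(M@np.array(p)+np.ravel(c['tvec'])); return q[:2]/q[2]
E
python3 - <<'E'
from h import *
a=snap('scene','s0'); b=snap('top','t0')
for c in(a,b): print({k:v for k,v in c.items() if k!='color'}, ray(c,(280,210)))
o=get_obs(); print(o)
cv2.imwrite('pics/both.png',cv2.resize(b['color'][:,:,::-1],(800,600),interpolation=cv2.INTER_CUBIC))
E
```

```text
pics
{'fov_y': 50.12721232908562, 'cx': 281.67492272076265, 'cy': 205.602095084812, 'rvec': array([ 2.08709891, -0.68400546,  0.39087529]), 'tvec': array([-0.46307854,  0.25210444,  1.01545064])} (array([-0.0627972 , -0.82452473,  0.79079319]), array([ 0.50049496,  0.6501277 , -0.57179419]))
{'fov_y': 47.35897257547297, 'cx': 283.58691878055754, 'cy': 198.56511642529273, 'rvec': array([ 2.1535276 , -2.16849016,  0.16170336]), 'tvec': array([-0.02780651,  0.53679729,  1.34925096])} (array([ 0.35420033, -0.00701069,  1.4085083 ]), array([ 0.10807824, -0.01007121, -0.99440636]))
{'clock': 0.1, 'joint_pos': array([-1.26263229,  0.33281448, -0.06468742,  1.46085664,  0.02158167,
        1.34987992, -0.08848272]), 'joint_velocities': array([ 0.00097161, -0.00037214,  0.00142492, -0.00300744,  0.00053357,
        0.00018596, -0.00164657]), 'tau': array([ 1.81786880e-03, -6.26739407e+01,  4.92426369e-02, -3.92426670e+01,
        1.63594022e-02,  6.85071063e-03, -1.20019050e-05]), 'position': array([0.2028793 , 0.59082176, 0.24159214]), 'ee_rot': array([ 1.64618975e-01,  9.86357032e-01, -6.26490860e-04, -8.30637343e-05]), 'ft_force': array([0.05766188, 0.03708417, 0.4551493 ]), 'torque': array([-0.01700054, -0.0369068 , -0.03561615]), 'grasp_force': 0.0, 'grip_width': 1.0003024926610407}
```

View pics/both.png

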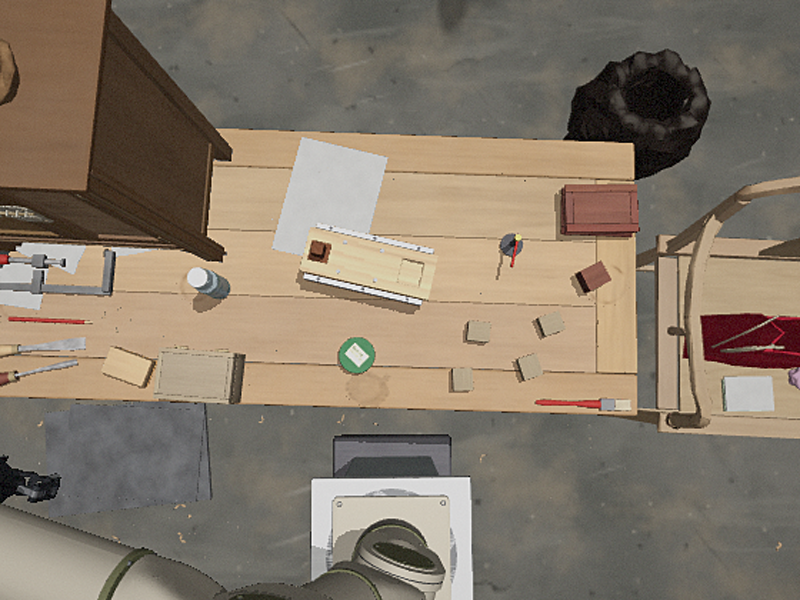

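View pics/s0.png

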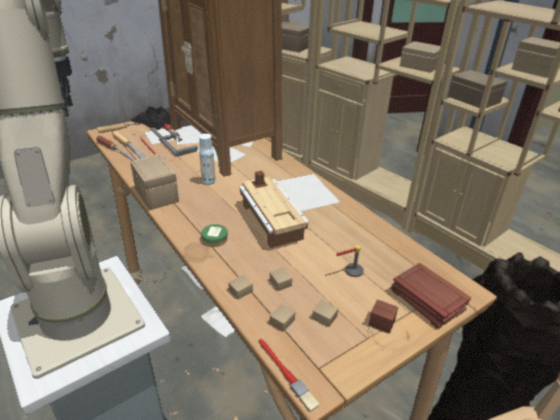

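The top view (enlarged 800 wide) shows the plate with its post at (319,250) and pocket at (411,272), and the pointer at (513,255). Four pale blocks lie at (478,331), (549,325), (529,367) and (461,379). I'll measure these next.

```bash
python3 - <<'E'
from h import *
c=load('t0'); s=load('s0'); s7=.7
for n,uv in dict(a=(478,331),b=(549,325),c=(529,367),d=(461,379)).items():
    p=onz(c,np.array(uv)*s7,.028); print(n,p.round(3),np.hypot(*p[:2]).round(3), proj(s,p).round())
print('post',onz(c,np.array((319,245))*s7,.116),'pocket',onz(c,np.array((411,272))*s7,.066))
print('ptr',onz(c,np.array((513,264))*s7,.076))
print('tin',onz(c,np.array((357,355))*s7,.028),'dark',onz(c,np.array((594,276))*s7,.045),'bottle',onz(c,np.array((203,276))*s7,.169))
im=c['color'][:,:,::-1]
cr=cv2.resize(im[150:285,200:440],None,fx=3.33,fy=3.33,interpolation=cv2.INTER_CUBIC); cv2.imwrite('pics/c1.png',cr); print(cr.shape)
E
```

```text
a [ 0.44  -0.178  0.028] 0.475 [280. 274.]
b [ 0.451 -0.323  0.028] 0.555 [322. 308.]
c [ 0.367 -0.279  0.028] 0.461 [281. 312.]
d [ 0.344 -0.142  0.028] 0.373 [239. 281.]
post [0.60164499 0.13439772 0.116     ] pocket [ 0.55586261 -0.04283441  0.066     ]
ptr [ 0.56924835 -0.2445402   0.076     ]
tin [0.39383838 0.06604237 0.028     ] dark [ 0.54879232 -0.41372115  0.045     ] bottle [0.53511198 0.33900582 0.169     ]
(450, 799, 3)
```

View pics/c1.png

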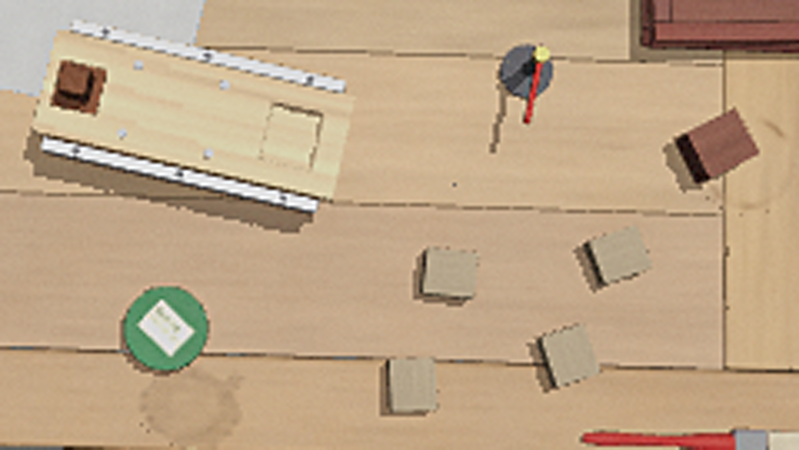

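Candidates in crop c1: a (449,273), b (617,257), c (568,355) and d (411,385). The blank is b, because it is farthest from the base (0.555 m against 0.475, 0.461 and 0.373), and the crop confirms it stands alone. The pocket is at (290,137), the post at (76,83) and the red tip at (527,122). Next I'll take precise measurements.

```bash
cat > m.py <<'E'
from h import *
t=load('t0'); s=load('s0')
def hsv(c): return cv2.cvtColor(c['color'],cv2.COLOR_RGB2HSV).astype(int)
def comps(m,mn=15):
    n,l,st,ce=cv2.connectedComponentsWithStats(m.astype(np.uint8)); return [(l==i) for i in range(1,n) if st[i,4]>=mn]
for nm,c in(('top',t),('scene',s)):
    H=hsv(c); h,sa,v=H[...,0],H[...,1],H[...,2]
    box=np.zeros(h.shape,bool)
    for p in [(.6,.13),(.55,-.05),(.55,-.25)]:
        u=proj(c,(*p,.07)).astype(int); box[max(0,u[1]-45):u[1]+45,u[0]-60:u[0]+60]=1
    print(nm)
    for m in comps(box&(sa<40)&(v>165)):
        ys,xs=np.nonzero(m); P=np.array([onz(c,(x,y),.07)[:2] for x,y in zip(xs,ys)])
        mu=P.mean(0); d=cv2.fitLine(P.astype(np.float32),cv2.DIST_L2,0,.001,.001).ravel()[:2]; q=(P-mu)@d
        print(' strip',len(xs),mu.round(4),np.degrees(np.arctan2(d[1],d[0])).round(2),np.ptp(q).round(4),(mu+d*(q.min()+q.max())/2).round(4))
    for m in comps(box&((h<6)|(h>174))&(sa>170)&(v>120),5):
        ys,xs=np.nonzero(m); P=np.array([onz(c,(x,y),.0735)[:2] for x,y in zip(xs,ys)])
        mu=P.mean(0); d=cv2.fitLine(P.astype(np.float32),cv2.DIST_L2,0,.001,.001).ravel()[:2]; q=(P-mu)@d
        print(' red',len(xs),xs.mean(),ys.mean(),'mid',mu.round(4),np.degrees(np.arctan2(d[1],d[0])).round(1),np.ptp(q).round(4),(mu+d*q.min()).round(4),(mu+d*q.max()).round(4))
    u=proj(c,(.451,-.323,.028)).astype(int); print(u); r=slice(u[1]-14,u[1]+15); q=slice(u[0]-16,u[0]+17)
    print(v[r,q][::2]); 
E
python3 m.py
```

```text
top
 strip 2612 [0.672  0.1217] -88.53 0.3199 [0.6732 0.0752]
 strip 290 [0.5231 0.0544] 76.68 0.2392 [0.523  0.0539]
 red 27 359.6666666666667 177.14814814814815 mid [ 0.5916 -0.2472] -13.1 0.0505 [ 0.5663 -0.2413] [ 0.6155 -0.2528]
[384 227]
[[167 172 140 130 135 133 136 134 173 140 134 136 137 134 135 136 171 138
  138 134 137 136 131 171 172 172 175 173 171 170 172 172 208]
 [197 199 201 199 200 199 198 197 199 199 199 199 199 198 197 197 197 197
  198 199 197 200 199 200 200 199 198 202 201 202 204 200 200]
 [196 197 199 198 197 198 195 197 196 197 197 197 195 198 197 195 198 197
  198 199 200 201 187 194 196 196 197 197 196 199 197 195 196]
 [195 197 198 198 198 195 196 197 196 192 196 198 195 195 199 201 185 191
  186 184 182 179 180 182 197 198 195 196 196 199 197 197 197]
 [198 200 199 199 198 200 199 203 204 204 163 189 174 181 184 178 180 182
  183 185 184 182 182 183 191 197 198 196 198 199 198 199 196]
 [194 192 191 194 193 200 213  82  40 146 184 181 183 184 183 182 178 181
  179 181 181 180 181 185 180 190 203 199 199 199 197 200 200]
 [197 198 198 201 135 125 134  97 
[... 2901 characters left out ...]
8 139 133 156]
 [209 210 208 208 204 190 146 110  99 100 111 124 142 160 177 181 190 192
  191 192 191 193 195 194 197 197 195 183 156 121 114 144 186]
 [212 208 206 195 165 137 110 100  96  94  98  94  96 102 111 127 145 165
  182 188 192 195 193 196 199 191 172 135 111  97 110 160 193]
 [208 206 196 158 133 119 102  93  94  90  94  96  94  96  98 101 103 106
  115 131 147 169 185 191 182 155 123 105  99 115 155 192 203]
 [208 207 203 195 185 161 144 131 116 103  95  93  90  96  94  98 100  96
   98  98 104 107 116 127 123 108 101 105 135 178 201 206 208]
 [203 207 209 209 209 208 208 207 198 184 157 137 114  99  93  95  95  94
   98  97  98  99 101 103 101  97 117 158 191 207 207 209 209]]
```

```bash
cat > m2.py <<'E'
from m import *
E
sed -i 's/^    print(v\[r,q.*$//' m.py
cat > m2.py <<'E'
import contextlib,io
with contextlib.redirect_stdout(io.StringIO()): from m import *
np.set_printoptions(linewidth=250)
u=np.array([-.230,-.973]);u/=np.linalg.norm(u); w=np.array([-u[1],u[0]]); S=np.array([.5736,.0404])
for nm,c in(('top',t),('scene',s)):
    H=hsv(c); 
    def prof(k,z,rng,lat,ch=2):
        out=[]
        for a in rng:
            vals=[]
            for b in lat:
                p=S+u*a+w*b if k=='x' else S+u*b+w*a
                q=proj(c,(*p,z)).astype(np.float32); vals.append(cv2.getRectSubPix(H[...,ch].astype(np.float32),(1,1),tuple(map(float,q)))[0,0])
            out.append(int(np.mean(vals)))
        return np.array(out)
    print(nm,'x-prof top face 40..150 step2 mm'); print(prof('x',.076,np.arange(.04,.15,.002),np.arange(-.015,.016,.005)))
    print('side x-prof lat 30mm'); print(prof('x',.076,np.arange(.1,.15,.002),(-.035,-.03,.03,.035)))
    print('y-prof pocket -40..40 step2'); print(prof('y',.076,np.arange(-.04,.041,.002),np.arange(.082,.103,.005)))
    print('channel y-prof -66..66 step2'); print(prof('y',.07,np.arange(-.066,.067,.002),np.arange(-.04,.05,.01),1))
    print('pointer x-prof, step2 from 255'); print(prof('x',.076,np.arange(.255,.315,.002),np.arange(.060,.085,.005),1))
    print('post top x -130..-70'); print(prof('x',.116,np.arange(-.13,-.07,.002),(-.004,0,.004)))
    uu=proj(c,(.451,-.323,.028)).astype(int); print('sat');print(H[uu[1],uu[0]-22:uu[0]+22,1]); print(H[uu[1],uu[0]-22:uu[0]+22,0])
E
python3 m2.py
```

```text
top x-prof top face 40..150 step2 mm
[216 216 216 216 216 215 215 216 217 216 208 207 214 217 216 216 216 216 216 216 217 216 216 216 216 216 216 216 216 217 219 209 180 183 209 218 217 217 216 216 216 216 216 217 214 209 208 208 208 208 208 208 208 208 208]
side x-prof lat 30mm
[216 216 215 215 215 215 214 214 214 214 215 215 215 216 212 206 205 205 205 205 205 205 205 205 206]
y-prof pocket -40..40 step2
[219 217 217 216 216 216 215 209 211 216 217 217 215 214 212 216 217 217 216 217 216 216 216 217 216 214 212 210 216 223 202 146 131 179 210 213 216 216 216 216 216]
channel y-prof -66..66 step2
[ 91  93  98  66  16   3   2   2   4  31 113  99  64  61  61  59  56  56  56  58  61  61  59  56  53  55  58  58  59  57  56  57  59  62  64  63  62  60  58  56  56  58  59  59  60  64  67  65  65  64  61  60  64  67  70  71  53  18   4   2   3   8
  35  58  56  54  53]
pointer x-prof, step2 from 255
[ 70  62  55  53  53  55  57  57  71 132 185 158  78  63  71  74  75  75  74  75  75  74  73  74  74  74  73  73  74  74]
post top x -130..-70
[197 198 200 208 217 219 224 201 131 111 126 129 1
[... 1021 characters left out ...]
72 71 71 72 72 72 73 73 73 73 74 75 75 75 74 74 72 72 72 72 73 74 75 76 76 75 74 74 75 75 76 74 65 48 26 11  4  2  2  2  2  2  2  2]
pointer x-prof, step2 from 255
[ 84  85  85  85  85  86  88  92 106 126 146 158 156 140 117 100  91  88  87  86  86  86  86  86  86  87  87  86  84  82]
post top x -130..-70
[209 210 210 210 209 208 206 203 199 191 179 166 153 143 136 130 127 125 124 122 118 114 110 105 100  98 100 104 110 117]
sat
[87 88 85 84 89 85 84 86 85 88 88 88 90 86 81 72 67 66 63 66 65 65 65 65 66 67 67 65 67 67 67 68 67 68 69 72 77 88 91 95 95 93 93 96]
[16 14 15 15 15 15 14 14 15 15 15 16 15 15 15 17 18 19 19 19 19 19 19 19 19 20 18 19 18 18 19 18 18 19 19 18 18 17 15 15 16 16 15 16]
```

```bash
cat > m3.py <<'E'
import contextlib,io
with contextlib.redirect_stdout(io.StringIO()): from m import *
import workcell; print([ (k,getattr(workcell,k)) for k in dir(workcell) if 'tip' in k.lower() or 'tcp' in k.lower()])
for nm,c in(('top',t),('scene',s)):
    H=cv2.GaussianBlur(c['color'],(3,3),.7); H=cv2.cvtColor(H,cv2.COLOR_RGB2HSV).astype(int); h,sa,v=H[...,0],H[...,1],H[...,2]
    uu=proj(c,(.451,-.323,.028)).astype(int); m=np.zeros(h.shape,bool)
    m[uu[1]-18:uu[1]+18,uu[0]-22:uu[0]+22]=1; m&=(h>=17)&(sa<72)&(v>150)
    m=max(comps(m,5),key=lambda x:x.sum()); m=cv2.morphologyEx(m.astype(np.uint8),cv2.MORPH_OPEN,np.ones((3,3)))
    ct=max(cv2.findContours(m,0,1)[0],key=len).reshape(-1,2)
    ys,xs=np.nonzero(m); P=np.array([onz(c,p,.028)[:2] for p in zip(xs,ys)])
    Q=np.array([onz(c,p,.028)[:2] for p in ct],np.float32)
    A=cv2.minAreaRect(Q*1000); px=np.linalg.norm(onz(c,uu+[1,0],.028)-onz(c,uu,.028))*1000
    C=np.cov(P.T*1000); e,V=np.linalg.eigh(C)
    print(nm,len(xs),'mean',P.mean(0).round(4),A,'px',px,'sides from cov',np.sqrt(12*e),'minor dir',np.degrees(np.arctan2(V[1,0],V[0,0])))
E
python3 m3.py
```

```text
[('tcp_to_tips', 0.011)]
top 206 mean [ 0.456  -0.3285] ((456.19952392578125, -328.5447998046875), (39.85064697265625, 43.66399383544922), 18.821014404296875) px 2.9068717149056345 sides from cov [39.87991685 43.85809317] minor dir -159.56918279465253
scene 223 mean [ 0.4534 -0.3305] ((453.8796081542969, -330.3433837890625), (35.54168701171875, 42.56723403930664), 19.38191032409668) px 2.2779909002828242 sides from cov [35.68678066 41.65024006] minor dir -164.86925332359067
```

Blank: centre (.455, -.3295), with the 40 mm side at about 19°. Stand axis u is (-.230, -.973), plate end is about 9.5 mm beyond the edge, and the pocket is at +84.5 mm. Now I'll move over.

>>> apply_moves([
  {"x": -24,"y": -23,"gripper": 0},
  {"x": -24,"y": -23},
  {"x": -24,"y": -23},
  {"x": -24,"y": -23},
  {"x": -24,"y": -23},
], newtons=25)

```text
invalid input at $.rows[0]: expected keys x, y, z, ax, ay, az, gripper
```

>>> apply_moves([
  {"x": -24,"y": -23},
  {"x": -24,"y": -23},
  {"x": -24,"y": -23},
  {"x": -24,"y": -23},
  {"x": -24,"y": -23},
])

```text
invalid input at $.rows[0]: expected keys x, y, z, ax, ay, az, gripper
```

>>> apply_moves([
  {"x": -24,"y": -23},
  {"x": -24,"y": -23},
  {"x": -24,"y": -23},
  {"x": -24,"y": -23},
  {"x": -24,"y": -23},
])

```text
invalid input at $.rows[0]: expected keys x, y, z, ax, ay, az, gripper
```

>>> apply_moves([
  {"x": -12,"y": -30,"z": 4},
  {"x": -12,"y": -30,"z": 4},
  {"x": -12,"y": -30,"z": 4},
  {"x": -12,"y": -30,"z": 4},
  {"x": -12,"y": -30,"z": 4},
])

```text
invalid input at $.rows[0]: expected keys x, y, z, ax, ay, az, gripper
```

>>> apply_moves([
  {"x": -12,"y": -30,"z": 4},
  {"x": -12,"y": -30,"z": 4},
  {"x": -12,"y": -30,"z": 4},
  {"x": -12,"y": -30,"z": 4},
  {"x": -12,"y": -30,"z": 4},
])

```text
invalid input at $.rows[0]: expected keys x, y, z, ax, ay, az, gripper
```

```bash
cat >> h.py <<'E'
def go(p,yaw=None):
    "tool-axis shift to world p; az turn (deg) to bring tool y to yaw mod 180"
    o=get_obs(); r=R.from_quat(o['ee_rot']); M=r.as_matrix(); y=np.degrees(np.arctan2(M[1,1],M[0,1]))
    print('t',round(o['clock'],2),'pos',o['position'].round(4),'yaw',y.round(2),'tilt',M[:,2].round(4),'F',o['ft_force'].round(1),'grip',round(o['grip_width'],3),round(o['grasp_force'],1))
    if p is not None: print('shift mm',(M.T@(np.array(p)-o['position'])*1000).round(1))
    if yaw is not None: print('az',round(-((yaw-y+90)%180-90),2))
E
python3 -c "
from h import *
go((.455,-.3295,.12),109)"
```

```text
t 0.1 pos [0.2029 0.5908 0.2416] yaw 71.05 tilt [-4.0e-04 -1.2e-03 -1.0e+00] F [0.1 0.  0.5] grip 1.0 0.0
shift mm [-537.3 -788.4  122.6]
az -37.95
```

>>> apply_moves([
  {"x": -24,"y": -23,"z": 0,"ax": 0,"ay": 0,"az": 0,"gripper": 0},
  {"x": -24,"y": -23,"z": 0,"ax": 0,"ay": 0,"az": 0,"gripper": 0},
  {"x": -24,"y": -23,"z": 0,"ax": 0,"ay": 0,"az": 0,"gripper": 0},
  {"x": -24,"y": -23,"z": 0,"ax": 0,"ay": 0,"az": 0,"gripper": 0},
  {"x": -24,"y": -23,"z": 0,"ax": 0,"ay": 0,"az": 0,"gripper": 0},
], newtons=25)

```text
clock: 0.52
position: [0.2795, 0.4417, 0.2419]
ee_rot: [0.165, 0.986, -0.0, -0.0]
ft_force: [0.2, -0.2, 1.1]
grip_width: 1.005
grasp_force: 0.0
```

>>> apply_moves([
  {"x": -24,"y": -23,"z": 0,"ax": 0,"ay": 0,"az": 0,"gripper": 0},
  {"x": -24,"y": -23,"z": 0,"ax": 0,"ay": 0,"az": 0,"gripper": 0},
  {"x": -24,"y": -23,"z": 0,"ax": 0,"ay": 0,"az": 0,"gripper": 0},
  {"x": -24,"y": -23,"z": 0,"ax": 0,"ay": 0,"az": 0,"gripper": 0},
  {"x": -24,"y": -23,"z": 0,"ax": 0,"ay": 0,"az": 0,"gripper": 0},
])

```text
clock: 0.93
position: [0.3556, 0.294, 0.2421]
ee_rot: [0.165, 0.986, -0.0, -0.0]
ft_force: [0.3, 0.6, -0.5]
grip_width: 1.004
grasp_force: 0.0
```

>>> apply_moves([
  {"x": -24,"y": -23,"z": 0,"ax": 0,"ay": 0,"az": 0,"gripper": 0},
  {"x": -24,"y": -23,"z": 0,"ax": 0,"ay": 0,"az": 0,"gripper": 0},
  {"x": -24,"y": -23,"z": 0,"ax": 0,"ay": 0,"az": 0,"gripper": 0},
  {"x": -24,"y": -23,"z": 0,"ax": 0,"ay": 0,"az": 0,"gripper": 0},
  {"x": -24,"y": -23,"z": 0,"ax": 0,"ay": 0,"az": 0,"gripper": 0},
])

```text
clock: 1.35
position: [0.4317, 0.1463, 0.2422]
ee_rot: [0.165, 0.986, 0.0, -0.0]
ft_force: [-0.2, 0.6, 0.7]
grip_width: 0.999
grasp_force: 0.0
```

>>> apply_moves([
  {"x": -12,"y": -30,"z": 4,"ax": 0,"ay": 0,"az": 0,"gripper": 0},
  {"x": -12,"y": -30,"z": 4,"ax": 0,"ay": 0,"az": 0,"gripper": 0},
  {"x": -12,"y": -30,"z": 4,"ax": 0,"ay": 0,"az": 0,"gripper": 0},
  {"x": -12,"y": -30,"z": 4,"ax": 0,"ay": 0,"az": 0,"gripper": 0},
  {"x": -12,"y": -30,"z": 4,"ax": 0,"ay": 0,"az": 0,"gripper": 0},
])

```text
clock: 1.77
position: [0.439, -0.015, 0.222]
ee_rot: [0.165, 0.986, 0.0, -0.0]
ft_force: [-0.7, -0.7, -0.1]
grip_width: 1.0
grasp_force: 0.0
```

>>> apply_moves([
  {"x": -12,"y": -30,"z": 4,"ax": 0,"ay": 0,"az": 0,"gripper": 0},
  {"x": -12,"y": -30,"z": 4,"ax": 0,"ay": 0,"az": 0,"gripper": 0},
  {"x": -12,"y": -30,"z": 4,"ax": 0,"ay": 0,"az": 0,"gripper": 0},
  {"x": -12,"y": -30,"z": 4,"ax": 0,"ay": 0,"az": 0,"gripper": 0},
  {"x": -12,"y": -30,"z": 4,"ax": 0,"ay": 0,"az": 0,"gripper": 0},
])

```text
clock: 2.18
position: [0.4471, -0.1763, 0.2021]
ee_rot: [0.165, 0.986, 0.0, 0.0]
ft_force: [0.2, 0.4, -0.7]
grip_width: 1.003
grasp_force: 0.0
```

```bash
python3 -c "
from h import *
go((.455,-.3295,.12),109)"
```

```text
t 2.18 pos [ 0.4471 -0.1763  0.2021] yaw 71.06 tilt [ 3.e-04  3.e-04 -1.e+00] F [ 0.2  0.4 -0.7] grip 1.003 0.0
shift mm [ -57.2 -142.3   82. ]
az -37.94
```

>>> apply_moves([
  {"x": -11.4,"y": -28.5,"z": 16.4,"ax": 0,"ay": 0,"az": 0,"gripper": 0},
  {"x": -11.4,"y": -28.5,"z": 16.4,"ax": 0,"ay": 0,"az": 0,"gripper": 0},
  {"x": -11.4,"y": -28.5,"z": 16.4,"ax": 0,"ay": 0,"az": 0,"gripper": 0},
  {"x": -11.4,"y": -28.5,"z": 16.4,"ax": 0,"ay": 0,"az": 0,"gripper": 0},
  {"x": -11.4,"y": -28.5,"z": 16.4,"ax": 0,"ay": 0,"az": 0,"gripper": 0},
], newtons=20)

```text
clock: 2.6
position: [0.455, -0.3293, 0.119]
ee_rot: [0.164, 0.986, 0.0, -0.0]
ft_force: [1.1, 0.8, 0.5]
grip_width: 1.001
grasp_force: 0.0
```

>>> apply_moves([
  {"x": 0,"y": 0,"z": 6,"ax": 0,"ay": 0,"az": -7,"gripper": 0},
  {"x": 0,"y": 0,"z": 6,"ax": 0,"ay": 0,"az": -7,"gripper": 0},
  {"x": 0,"y": 0,"z": 6,"ax": 0,"ay": 0,"az": -7,"gripper": 0},
  {"x": 0,"y": 0,"z": 6,"ax": 0,"ay": 0,"az": -7,"gripper": 0},
  {"x": 0,"y": 0,"z": 6,"ax": 0,"ay": 0,"az": -7,"gripper": 0},
])

```text
clock: 3.02
position: [0.4549, -0.3278, 0.0894]
ee_rot: [-0.14, 0.99, 0.0, -0.001]
ft_force: [-0.7, -0.8, 0.6]
grip_width: 0.999
grasp_force: 0.0
```

>>> apply_moves([
  {"x": 0,"y": 0,"z": 17,"ax": 0,"ay": 0,"az": -3,"gripper": 0},
  {"x": 0,"y": 0,"z": 17,"ax": 0,"ay": 0,"az": 0,"gripper": 0},
  {"x": 0,"y": 0,"z": 17,"ax": 0,"ay": 0,"az": 0,"gripper": 0},
  {"x": 0,"y": 0,"z": 16,"ax": 0,"ay": 0,"az": 0,"gripper": 0},
  {"x": 0,"y": 0,"z": 0,"ax": 0,"ay": 0,"az": 0,"gripper": 0},
])

```text
clock: 3.43
position: [0.453, -0.327, 0.0214]
ee_rot: [-0.163, 0.987, 0.002, -0.002]
ft_force: [-0.8, 0.6, -0.1]
grip_width: 1.001
grasp_force: 0.0
```

```bash
python3 - <<'E'
from h import *
go((.455,-.3295,.023),109)
a=snap('scene','s1')
u=proj(a,(.455,-.3295,.02)).astype(int); im=a['color'][max(0,u[1]-70):u[1]+60,u[0]-80:u[0]+80,::-1]
cv2.imwrite('pics/c2.png',cv2.resize(im,None,fx=4,fy=4,interpolation=cv2.INTER_CUBIC))
E
```

```text
t 3.43 pos [ 0.453  -0.327   0.0214] yaw 108.78 tilt [-0.0048  0.0028 -1.    ] F [-0.8  0.6 -0.1] grip 1.001 0.0
shift mm [-1.1 -3.  -1.6]
az -0.22
```

View pics/c2.png

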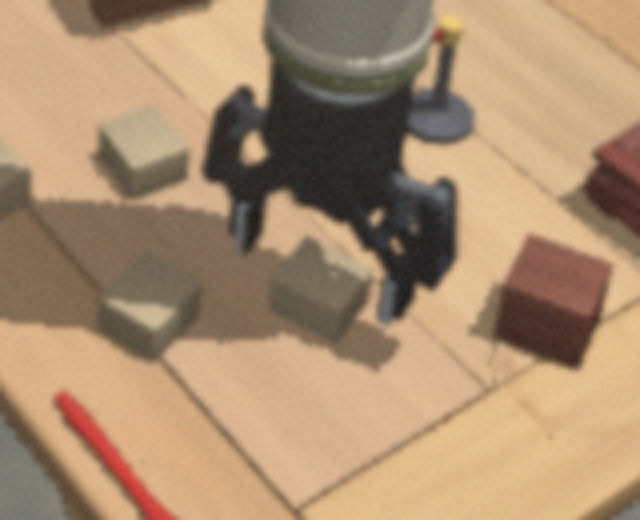

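The crop shows the open fingers at (245,220) and (395,290), straddling the blank at (320,285). First I'll squeeze along its 45 mm side to centre it.

>>> apply_moves([
  {"x": -1,"y": -3,"z": 0,"ax": 0,"ay": 0,"az": 0,"gripper": 0.2},
  {"x": 0,"y": 0,"z": 0,"ax": 0,"ay": 0,"az": 0,"gripper": 0.7},
  {"x": 0,"y": 0,"z": 0,"ax": 0,"ay": 0,"az": 0,"gripper": 0.7},
  {"x": 0,"y": 0,"z": 0,"ax": 0,"ay": 0,"az": 0,"gripper": 0.7},
  {"x": 0,"y": 0,"z": 0,"ax": 0,"ay": 0,"az": 0,"gripper": 0.7},
], newtons=20)

```text
clock: 3.9
position: [0.4576, -0.3309, 0.0255]
ee_rot: [-0.163, 0.987, -0.0, 0.0]
ft_force: [-0.2, 0.4, 5.8]
grip_width: 0.521
grasp_force: 21.2
```

>>> apply_moves([
  {"x": 0,"y": 0,"z": 0,"ax": 0,"ay": 0,"az": 0,"gripper": 0.7},
  {"x": 0,"y": 0,"z": 0,"ax": 0,"ay": 0,"az": 0,"gripper": 0.7},
  {"x": 0,"y": 0,"z": 0,"ax": 0,"ay": 0,"az": 0,"gripper": 0.7},
])

```text
clock: 4.15
position: [0.4576, -0.331, 0.0255]
ee_rot: [-0.163, 0.987, -0.0, 0.001]
ft_force: [-0.1, 0.3, 6.6]
grip_width: 0.519
grasp_force: 21.3
```

```bash
python3 -c "
from h import *
go((.455,-.3295,.023),109)"
```

```text
t 4.15 pos [ 0.4576 -0.331   0.0255] yaw 108.81 tilt [ 1.1e-03 -7.0e-04 -1.0e+00] F [-0.1  0.3  6.6] grip 0.519 21.3
shift mm [2.  2.2 2.5]
az -0.19
```

>>> apply_moves([
  {"x": 0,"y": 0,"z": 0,"ax": 0,"ay": 0,"az": 0,"gripper": 0},
  {"x": 0,"y": 0,"z": 0,"ax": 0,"ay": 0,"az": 0,"gripper": 0},
  {"x": 0,"y": 0,"z": 0,"ax": 0,"ay": 0,"az": 0,"gripper": 0},
  {"x": 0,"y": 0,"z": 0,"ax": 0,"ay": 0,"az": 0,"gripper": 0},
  {"x": 0,"y": 0,"z": 0,"ax": 0,"ay": 0,"az": 0,"gripper": 0},
])

```text
clock: 4.57
position: [0.4568, -0.3305, 0.0244]
ee_rot: [-0.163, 0.987, 0.0, -0.0]
ft_force: [-0.2, -0.4, 0.1]
grip_width: 1.004
grasp_force: 0.0
```

>>> apply_moves([
  {"x": 0,"y": 0,"z": 0,"ax": 0,"ay": 0,"az": 6,"gripper": 0},
  {"x": 0,"y": 0,"z": 0,"ax": 0,"ay": 0,"az": 6,"gripper": 0},
  {"x": 0,"y": 0,"z": 0,"ax": 0,"ay": 0,"az": 6,"gripper": 0},
  {"x": 0,"y": 0,"z": 0,"ax": 0,"ay": 0,"az": 6,"gripper": 0},
  {"x": 0,"y": 0,"z": 0,"ax": 0,"ay": 0,"az": 6,"gripper": 0},
])

```text
clock: 4.98
position: [0.4568, -0.3306, 0.0244]
ee_rot: [0.1, 0.995, 0.0, -0.0]
ft_force: [-0.1, -0.2, -0.4]
grip_width: 1.004
grasp_force: 0.0
```

>>> apply_moves([
  {"x": 0,"y": 0,"z": 0,"ax": 0,"ay": 0,"az": 6,"gripper": 0},
  {"x": 0,"y": 0,"z": 0,"ax": 0,"ay": 0,"az": 6,"gripper": 0},
  {"x": 0,"y": 0,"z": 0,"ax": 0,"ay": 0,"az": 6,"gripper": 0},
  {"x": 0,"y": 0,"z": 0,"ax": 0,"ay": 0,"az": 6,"gripper": 0},
  {"x": 0,"y": 0,"z": 0,"ax": 0,"ay": 0,"az": 6,"gripper": 0},
])

```text
clock: 5.4
position: [0.4568, -0.3305, 0.0244]
ee_rot: [0.354, 0.935, 0.0, -0.0]
ft_force: [-0.8, -0.2, 0.7]
grip_width: 0.999
grasp_force: 0.0
```

>>> apply_moves([
  {"x": 0,"y": 0,"z": 0,"ax": 0,"ay": 0,"az": 6,"gripper": 0},
  {"x": 0,"y": 0,"z": 0,"ax": 0,"ay": 0,"az": 6,"gripper": 0},
  {"x": 0,"y": 0,"z": 0,"ax": 0,"ay": 0,"az": 6,"gripper": 0},
  {"x": 0,"y": 0,"z": 0,"ax": 0,"ay": 0,"az": 6,"gripper": 0},
  {"x": 0,"y": 0,"z": 0,"ax": 0,"ay": 0,"az": 6,"gripper": 0},
])

```text
clock: 5.82
position: [0.4569, -0.3305, 0.0244]
ee_rot: [0.584, 0.812, -0.0, -0.0]
ft_force: [0.2, -0.1, 0.2]
grip_width: 1.0
grasp_force: 0.0
```

>>> apply_moves([
  {"x": 0,"y": 0,"z": 0,"ax": 0,"ay": 0,"az": 0,"gripper": 0},
  {"x": 0,"y": 0,"z": 0,"ax": 0,"ay": 0,"az": 0,"gripper": 0},
])

```text
clock: 5.98
position: [0.4568, -0.3305, 0.0244]
ee_rot: [0.581, 0.814, -0.0, -0.0]
ft_force: [0.4, 0.4, 0.1]
grip_width: 1.002
grasp_force: 0.0
```

```bash
python3 -c "
from h import *
go((.4576,-.3310,.023),19)"
```

```text
t 5.98 pos [ 0.4568 -0.3305  0.0244] yaw 19.0 tilt [-9.e-04 -0.e+00 -1.e+00] F [0.4 0.4 0.1] grip 1.002 0.0
shift mm [-0.7  0.6  1.4]
az -0.0
```

>>> apply_moves([
  {"x": -0.7,"y": 0.6,"z": 1,"ax": 0,"ay": 0,"az": 0,"gripper": 0.2},
  {"x": 0,"y": 0,"z": 0,"ax": 0,"ay": 0,"az": 0,"gripper": 0.7},
  {"x": 0,"y": 0,"z": 0,"ax": 0,"ay": 0,"az": 0,"gripper": 0.7},
  {"x": 0,"y": 0,"z": 0,"ax": 0,"ay": 0,"az": 0,"gripper": 0.7},
  {"x": 0,"y": 0,"z": 0,"ax": 0,"ay": 0,"az": 0,"gripper": 0.7},
], newtons=30)

```text
clock: 6.4
position: [0.4577, -0.3313, 0.0236]
ee_rot: [0.582, 0.813, -0.0, -0.0]
ft_force: [0.7, -0.9, 0.8]
grip_width: 0.459
grasp_force: 30.7
```

>>> apply_moves([
  {"x": 0,"y": 0,"z": 0,"ax": 0,"ay": 0,"az": 0,"gripper": 0.7},
  {"x": 0,"y": 0,"z": 0,"ax": 0,"ay": 0,"az": 0,"gripper": 0.7},
  {"x": 0,"y": 0,"z": 0,"ax": 0,"ay": 0,"az": 0,"gripper": 0.7},
  {"x": 0,"y": 0,"z": 0,"ax": 0,"ay": 0,"az": 0,"gripper": 0.7},
])

```text
clock: 6.73
position: [0.4577, -0.3312, 0.0236]
ee_rot: [0.582, 0.813, -0.0, -0.0]
ft_force: [0.6, -0.7, 1.6]
grip_width: 0.46
grasp_force: 30.8
```

>>> apply_moves([
  {"x": 0,"y": 0,"z": -25,"ax": 0,"ay": 0,"az": 0,"gripper": 0.7},
  {"x": 0,"y": 0,"z": -25,"ax": 0,"ay": 0,"az": 0,"gripper": 0.7},
  {"x": 0,"y": 0,"z": -25,"ax": 0,"ay": 0,"az": 0,"gripper": 0.7},
  {"x": 0,"y": 0,"z": -25,"ax": 0,"ay": 0,"az": 0,"gripper": 0.7},
  {"x": 0,"y": 0,"z": -25,"ax": 0,"ay": 0,"az": 0,"gripper": 0.7},
])

```text
clock: 7.15
position: [0.4574, -0.3309, 0.1494]
ee_rot: [0.582, 0.813, -0.0, -0.001]
ft_force: [0.6, -0.0, -1.0]
grip_width: 0.455
grasp_force: 30.5
```

```bash
python3 -c "
from h import *
S=np.array([.5736,.0404]);u=np.array([-.2304,-.9731]);
p=S+u*.0845;print(p)
go((*p,.148),76.7)"
```

```text
[ 0.5541312  -0.04182695]
t 7.15 pos [ 0.4574 -0.3309  0.1494] yaw 18.8 tilt [-1.e-03  5.e-04 -1.e+00] F [ 0.6 -0.  -1. ] grip 0.455 30.5
shift mm [242.5 184.7   1.4]
az -57.9
```

>>> apply_moves([
  {"x": 0,"y": 0,"z": 0,"ax": 0,"ay": 0,"az": -5.8,"gripper": 0.7},
  {"x": 0,"y": 0,"z": 0,"ax": 0,"ay": 0,"az": -5.8,"gripper": 0.7},
  {"x": 0,"y": 0,"z": 0,"ax": 0,"ay": 0,"az": -5.8,"gripper": 0.7},
  {"x": 0,"y": 0,"z": 0,"ax": 0,"ay": 0,"az": -5.8,"gripper": 0.7},
  {"x": 0,"y": 0,"z": 0,"ax": 0,"ay": 0,"az": -5.8,"gripper": 0.7},
])

```text
clock: 7.57
position: [0.4576, -0.3308, 0.1483]
ee_rot: [0.358, 0.934, 0.0, -0.0]
ft_force: [-0.4, -0.3, -0.7]
grip_width: 0.461
grasp_force: 30.5
```

>>> apply_moves([
  {"x": 0,"y": 0,"z": 0,"ax": 0,"ay": 0,"az": -5.8,"gripper": 0.7},
  {"x": 0,"y": 0,"z": 0,"ax": 0,"ay": 0,"az": -5.8,"gripper": 0.7},
  {"x": 0,"y": 0,"z": 0,"ax": 0,"ay": 0,"az": -5.8,"gripper": 0.7},
  {"x": 0,"y": 0,"z": 0,"ax": 0,"ay": 0,"az": -5.8,"gripper": 0.7},
  {"x": 0,"y": 0,"z": 0,"ax": 0,"ay": 0,"az": -5.7,"gripper": 0.7},
])

```text
clock: 7.98
position: [0.4575, -0.3309, 0.1482]
ee_rot: [0.113, 0.994, 0.0, -0.001]
ft_force: [-0.4, 0.2, 0.3]
grip_width: 0.461
grasp_force: 30.5
```

>>> apply_moves([
  {"x": -2.8,"y": 30.3,"z": 0,"ax": 0,"ay": 0,"az": 0,"gripper": 0.7},
  {"x": -2.8,"y": 30.3,"z": 0,"ax": 0,"ay": 0,"az": 0,"gripper": 0.7},
  {"x": -2.8,"y": 30.3,"z": 0,"ax": 0,"ay": 0,"az": 0,"gripper": 0.7},
  {"x": -2.8,"y": 30.3,"z": 0,"ax": 0,"ay": 0,"az": 0,"gripper": 0.7},
  {"x": -2.8,"y": 30.3,"z": 0,"ax": 0,"ay": 0,"az": 0,"gripper": 0.7},
])

```text
clock: 8.4
position: [0.5062, -0.1854, 0.1483]
ee_rot: [0.116, 0.993, 0.0, -0.0]
ft_force: [1.6, 0.5, -0.2]
grip_width: 0.461
grasp_force: 30.6
```

>>> apply_moves([
  {"x": -2.8,"y": 30.3,"z": 0,"ax": 0,"ay": 0,"az": 0,"gripper": 0.7},
  {"x": -2.8,"y": 30.3,"z": 0,"ax": 0,"ay": 0,"az": 0,"gripper": 0.7},
  {"x": -2.8,"y": 30.3,"z": 0,"ax": 0,"ay": 0,"az": 0,"gripper": 0.7},
  {"x": -2.8,"y": 30.3,"z": 0,"ax": 0,"ay": 0,"az": 0,"gripper": 0.7},
  {"x": -2.8,"y": 30.3,"z": 0,"ax": 0,"ay": 0,"az": 0,"gripper": 0.7},
])

```text
clock: 8.82
position: [0.5547, -0.0411, 0.1483]
ee_rot: [0.116, 0.993, 0.0, -0.0]
ft_force: [0.5, -0.7, -0.6]
grip_width: 0.458
grasp_force: 30.6
```

>>> apply_moves([
  {"x": 0,"y": 0,"z": 10,"ax": 0,"ay": 0,"az": 0,"gripper": 0.7},
  {"x": 0,"y": 0,"z": 10,"ax": 0,"ay": 0,"az": 0,"gripper": 0.7},
  {"x": 0,"y": 0,"z": 10,"ax": 0,"ay": 0,"az": 0,"gripper": 0.7},
  {"x": 0,"y": 0,"z": 10,"ax": 0,"ay": 0,"az": 0,"gripper": 0.7},
  {"x": 0,"y": 0,"z": 0,"ax": 0,"ay": 0,"az": 0,"gripper": 0.7},
])

```text
clock: 9.23
position: [0.553, -0.0439, 0.106]
ee_rot: [0.117, 0.993, -0.0, -0.002]
ft_force: [0.1, 0.1, -0.5]
grip_width: 0.46
grasp_force: 30.6
```

```bash
python3 - <<'E'
from h import *
go((.5541,-.0418,.104),76.7)
out=[]
for n in('scene','top'):
    a=snap(n,n[0]+'2'); u=proj(a,(.555,-.04,.076)).astype(int); im=a['color'][u[1]-45:u[1]+45,u[0]-60:u[0]+60,::-1]
    out.append(cv2.resize(im,(400,300),interpolation=cv2.INTER_CUBIC))
cv2.imwrite('pics/c3.png',np.hstack(out))
E
```

```text
t 9.23 pos [ 0.553  -0.0439  0.106 ] yaw 76.59 tilt [-4.1e-03 -5.0e-04 -1.0e+00] F [ 0.1  0.1 -0.5] grip 0.46 30.6
shift mm [-0.6  2.3  2. ]
az -0.11
```

View pics/c3.png

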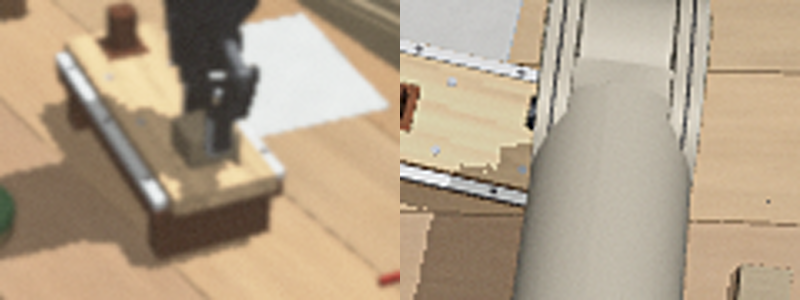

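The crop shows the blank held above the pocket area, at (205,140) in the left panel. I'll let the arm settle and correct.

>>> apply_moves([
  {"x": -0.3,"y": 1.2,"z": 1,"ax": 0,"ay": 0,"az": 0,"gripper": 0.7},
  {"x": 0,"y": 0,"z": 0,"ax": 0,"ay": 0,"az": 0,"gripper": 0.7},
  {"x": 0,"y": 0,"z": 0,"ax": 0,"ay": 0,"az": 0,"gripper": 0.7},
])

```text
clock: 9.58
position: [0.5555, -0.0417, 0.1079]
ee_rot: [0.116, 0.993, 0.0, 0.0]
ft_force: [-0.2, -0.2, -0.2]
grip_width: 0.458
grasp_force: 30.6
```

```bash
python3 -c "
from h import *
go((.5541,-.0418,.10),76.7)"
```

```text
t 9.58 pos [ 0.5555 -0.0417  0.1079] yaw 76.69 tilt [ 3.e-04  3.e-04 -1.e+00] F [-0.2 -0.2 -0.2] grip 0.458 30.6
shift mm [ 1.4 -0.5  7.9]
az -0.01
```

>>> apply_moves([
  {"x": 1.4,"y": -0.5,"z": 2,"ax": 0,"ay": 0,"az": 0,"gripper": 0.7},
  {"x": 0,"y": 0,"z": 2,"ax": 0,"ay": 0,"az": 0,"gripper": 0.7},
  {"x": 0,"y": 0,"z": 2,"ax": 0,"ay": 0,"az": 0,"gripper": 0.7},
  {"x": 0,"y": 0,"z": 0,"ax": 0,"ay": 0,"az": 0,"gripper": 0.7},
  {"x": 0,"y": 0,"z": 0,"ax": 0,"ay": 0,"az": 0,"gripper": 0.7},
])

```text
clock: 10.0
position: [0.5536, -0.0417, 0.1013]
ee_rot: [0.116, 0.993, -0.0, -0.0]
ft_force: [-0.2, -0.1, -0.1]
grip_width: 0.461
grasp_force: 30.6
```

>>> apply_moves([
  {"x": 0,"y": 0,"z": 2,"ax": 0,"ay": 0,"az": 0,"gripper": 0.7},
  {"x": 0,"y": 0,"z": 2,"ax": 0,"ay": 0,"az": 0,"gripper": 0.7},
  {"x": 0,"y": 0,"z": 0,"ax": 0,"ay": 0,"az": 0,"gripper": 0.7},
  {"x": 0,"y": 0,"z": 0,"ax": 0,"ay": 0,"az": 0,"gripper": 0.7},
])

```text
clock: 10.33
position: [0.5536, -0.0418, 0.0973]
ee_rot: [0.116, 0.993, -0.0, -0.0]
ft_force: [-0.2, 0.3, -0.3]
grip_width: 0.46
grasp_force: 30.6
```

```bash
python3 -c "
from h import *
go((.5541,-.0418,.0896),76.7)"
```

```text
t 10.33 pos [ 0.5536 -0.0418  0.0973] yaw 76.7 tilt [-8.e-04  0.e+00 -1.e+00] F [-0.2  0.3 -0.3] grip 0.46 30.6
shift mm [-0.5  0.1  7.7]
az -0.0
```

>>> apply_moves([
  {"x": 0,"y": 0,"z": 2,"ax": 0,"ay": 0,"az": 0,"gripper": 0.7},
  {"x": 0,"y": 0,"z": 2,"ax": 0,"ay": 0,"az": 0,"gripper": 0.7},
  {"x": 0,"y": 0,"z": 0,"ax": 0,"ay": 0,"az": 0,"gripper": 0.7},
  {"x": 0,"y": 0,"z": 0,"ax": 0,"ay": 0,"az": 0,"gripper": 0.7},
])

```text
clock: 10.67
position: [0.5536, -0.0417, 0.0933]
ee_rot: [0.116, 0.993, 0.0, -0.0]
ft_force: [-0.2, -0.2, -0.7]
grip_width: 0.459
grasp_force: 30.6
```

>>> apply_moves([
  {"x": 0,"y": 0,"z": 1.5,"ax": 0,"ay": 0,"az": 0,"gripper": 0.7},
  {"x": 0,"y": 0,"z": 1.5,"ax": 0,"ay": 0,"az": 0,"gripper": 0.7},
  {"x": 0,"y": 0,"z": 0,"ax": 0,"ay": 0,"az": 0,"gripper": 0.7},
  {"x": 0,"y": 0,"z": 0,"ax": 0,"ay": 0,"az": 0,"gripper": 0.7},
])

```text
clock: 11.0
position: [0.5537, -0.0418, 0.0904]
ee_rot: [0.116, 0.993, 0.0, -0.0]
ft_force: [0.2, 0.4, 0.2]
grip_width: 0.458
grasp_force: 30.6
```

```bash
python3 -c "
from h import *
go((.5541,-.0418,.0896),76.7)"
```

```text
t 11.0 pos [ 0.5537 -0.0418  0.0904] yaw 76.7 tilt [-7.e-04  1.e-04 -1.e+00] F [0.2 0.4 0.2] grip 0.458 30.6
shift mm [-0.4  0.   0.8]
az -0.0
```

It went in cleanly. Now I'll press it down.

>>> apply_moves([
  {"x": 0,"y": 0,"z": 1,"ax": 0,"ay": 0,"az": 0,"gripper": 0.7},
  {"x": 0,"y": 0,"z": 1,"ax": 0,"ay": 0,"az": 0,"gripper": 0.7},
  {"x": 0,"y": 0,"z": 0,"ax": 0,"ay": 0,"az": 0,"gripper": 0.7},
  {"x": 0,"y": 0,"z": 0,"ax": 0,"ay": 0,"az": 0,"gripper": 0.7},
])

```text
clock: 11.33
position: [0.5541, -0.0418, 0.0895]
ee_rot: [0.116, 0.993, 0.0, 0.0]
ft_force: [-4.9, 0.8, 10.6]
grip_width: 0.46
grasp_force: 31.9
```

>>> apply_moves([
  {"x": 0,"y": 0,"z": 1,"ax": 0,"ay": 0,"az": 0,"gripper": 0.7},
  {"x": 0,"y": 0,"z": 0,"ax": 0,"ay": 0,"az": 0,"gripper": 0.7},
  {"x": 0,"y": 0,"z": 0,"ax": 0,"ay": 0,"az": 0,"gripper": 0.7},
  {"x": 0,"y": 0,"z": 0,"ax": 0,"ay": 0,"az": 0,"gripper": 0.7},
])

```text
clock: 11.67
position: [0.5542, -0.0418, 0.0894]
ee_rot: [0.116, 0.993, 0.001, 0.0]
ft_force: [-9.4, 0.1, 21.9]
grip_width: 0.461
grasp_force: 33.1
```

>>> apply_moves([
  {"x": 0,"y": 0,"z": -2,"ax": 0,"ay": 0,"az": 0,"gripper": 0.7},
  {"x": 0,"y": 0,"z": -0.5,"ax": 0,"ay": 0,"az": 0,"gripper": 0.7},
  {"x": 0,"y": 0,"z": 0,"ax": 0,"ay": 0,"az": 0,"gripper": 0.3},
  {"x": 0,"y": 0,"z": 0,"ax": 0,"ay": 0,"az": 0,"gripper": 0.3},
  {"x": 0,"y": 0,"z": 0,"ax": 0,"ay": 0,"az": 0,"gripper": 0.3},
])

```text
clock: 12.08
position: [0.5536, -0.0417, 0.0897]
ee_rot: [0.116, 0.993, -0.0, -0.0]
ft_force: [-0.3, -0.0, -0.7]
grip_width: 0.696
grasp_force: 0.0
```

>>> apply_moves([
  {"x": 0,"y": 0,"z": -8,"ax": 0,"ay": 0,"az": 0,"gripper": 0.3},
  {"x": 0,"y": 0,"z": -12,"ax": 0,"ay": 0,"az": 0,"gripper": 0.3},
  {"x": 0,"y": 0,"z": -25,"ax": 0,"ay": 0,"az": 0,"gripper": 0.1},
  {"x": 0,"y": 0,"z": -25,"ax": 0,"ay": 0,"az": 0,"gripper": 0.1},
  {"x": 0,"y": 0,"z": -25,"ax": 0,"ay": 0,"az": 0,"gripper": 0.1},
])

```text
clock: 12.5
position: [0.5538, -0.042, 0.1872]
ee_rot: [0.116, 0.993, 0.0, 0.0]
ft_force: [-0.1, 0.3, -0.5]
grip_width: 0.899
grasp_force: 0.0
```

>>> apply_moves([
  {"x": 0,"y": 30,"z": 0,"ax": 0,"ay": 0,"az": 0,"gripper": 0.1},
  {"x": 0,"y": 30,"z": 0,"ax": 0,"ay": 0,"az": 0,"gripper": 0.1},
  {"x": 0,"y": 30,"z": 0,"ax": 0,"ay": 0,"az": 0,"gripper": 0.1},
  {"x": 0,"y": 30,"z": 0,"ax": 0,"ay": 0,"az": 0,"gripper": 0.1},
  {"x": 0,"y": 30,"z": 0,"ax": 0,"ay": 0,"az": 0,"gripper": 0.1},
])

```text
clock: 12.92
position: [0.5887, 0.1056, 0.1865]
ee_rot: [0.116, 0.993, 0.0, 0.0]
ft_force: [0.4, 0.2, 0.1]
grip_width: 0.904
grasp_force: 0.0
```

>>> apply_moves([
  {"x": 0,"y": 30,"z": 0,"ax": 0,"ay": 0,"az": 0,"gripper": 0.1},
  {"x": 0,"y": 5,"z": 0,"ax": 0,"ay": 0,"az": 0,"gripper": 0.1},
  {"x": 0,"y": 0,"z": 0,"ax": 0,"ay": 0,"az": 0,"gripper": 0.1},
])

```text
clock: 13.17
position: [0.5964, 0.1412, 0.1857]
ee_rot: [0.114, 0.994, 0.0, -0.0]
ft_force: [0.4, -0.1, -0.5]
grip_width: 0.9
grasp_force: 0.0
```

```bash
python3 - <<'E'
from h import *
go((.5968,.1382,.094),76.7)
out=[]
for n in('scene','top'):
    a=snap(n,n[0]+'3'); u=proj(a,(.565,.0,.076)).astype(int); im=a['color'][u[1]-45:u[1]+45,u[0]-60:u[0]+60,::-1]
    out.append(cv2.resize(im,(400,300),interpolation=cv2.INTER_CUBIC))
cv2.imwrite('pics/c4.png',np.hstack(out))
E
```

```text
t 13.17 pos [0.5964 0.1412 0.1857] yaw 76.94 tilt [ 1.e-04  8.e-04 -1.e+00] F [ 0.4 -0.1 -0.5] grip 0.9 0.0
shift mm [-1.1 -2.9 91.7]
az 0.24
```

View pics/c4.png

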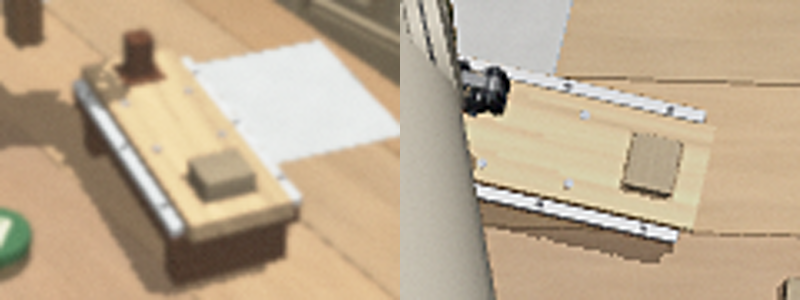

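The blank sits level in the pocket, at (220,175) in the left panel and (650,165) in the right. Now I'll go down onto the post.

>>> apply_moves([
  {"x": -1.1,"y": -2.9,"z": 10,"ax": 0,"ay": 0,"az": -0.2,"gripper": 0.1},
  {"x": 0,"y": 0,"z": 20,"ax": 0,"ay": 0,"az": 0,"gripper": 0.1},
  {"x": 0,"y": 0,"z": 15,"ax": 0,"ay": 0,"az": 0,"gripper": 0.1},
  {"x": 0,"y": 0,"z": 0,"ax": 0,"ay": 0,"az": 0,"gripper": 0.1},
  {"x": 0,"y": 0,"z": 0,"ax": 0,"ay": 0,"az": 0,"gripper": 0.1},
])

```text
clock: 13.68
position: [0.5963, 0.1336, 0.1394]
ee_rot: [0.115, 0.993, -0.001, -0.001]
ft_force: [0.3, -1.0, 0.2]
grip_width: 0.9
grasp_force: 0.0
```

```bash
python3 -c "
from h import *
go((.5968,.1382,.092),76.7)"
```

```text
t 13.68 pos [0.5963 0.1336 0.1394] yaw 76.8 tilt [-2.e-03 -8.e-04 -1.e+00] F [ 0.3 -1.   0.2] grip 0.9 0.0
shift mm [ 0.4  4.7 47.4]
az 0.1
```

>>> apply_moves([
  {"x": 0.2,"y": 3,"z": 12,"ax": 0,"ay": 0,"az": 0,"gripper": 0.1},
  {"x": 0,"y": 0,"z": 12,"ax": 0,"ay": 0,"az": 0,"gripper": 0.1},
  {"x": 0,"y": 0,"z": 12,"ax": 0,"ay": 0,"az": 0,"gripper": 0.1},
  {"x": 0,"y": 0,"z": 0,"ax": 0,"ay": 0,"az": 0,"gripper": 0.1},
  {"x": 0,"y": 0,"z": 0,"ax": 0,"ay": 0,"az": 0,"gripper": 0.1},
])

```text
clock: 14.1
position: [0.5966, 0.138, 0.1029]
ee_rot: [0.114, 0.993, -0.0, -0.001]
ft_force: [0.4, -0.1, 0.8]
grip_width: 0.903
grasp_force: 0.0
```

>>> apply_moves([
  {"x": 0,"y": 0,"z": 7,"ax": 0,"ay": 0,"az": 0,"gripper": 0.1},
  {"x": 0,"y": 0,"z": 0,"ax": 0,"ay": 0,"az": 0,"gripper": 0.1},
  {"x": 0,"y": 0,"z": 0,"ax": 0,"ay": 0,"az": 0,"gripper": 0.1},
  {"x": 0,"y": 0,"z": 0,"ax": 0,"ay": 0,"az": 0,"gripper": 0.1},
])

```text
clock: 14.43
position: [0.5974, 0.1382, 0.0972]
ee_rot: [0.114, 0.993, 0.0, -0.0]
ft_force: [-0.9, 0.3, 0.8]
grip_width: 0.897
grasp_force: 0.0
```

```bash
python3 -c "
from h import *
go((.5968,.1382,.092),76.7)"
```

```text
t 14.43 pos [0.5974 0.1382 0.0972] yaw 76.9 tilt [-1.e-04  2.e-04 -1.e+00] F [-0.9  0.3  0.8] grip 0.897 0.0
shift mm [ 0.6 -0.1  5.2]
az 0.2
```

>>> apply_moves([
  {"x": 0.6,"y": 0,"z": 4,"ax": 0,"ay": 0,"az": 0.2,"gripper": 0.1},
  {"x": 0,"y": 0,"z": 0,"ax": 0,"ay": 0,"az": 0,"gripper": 0.4},
  {"x": 0,"y": 0,"z": 0,"ax": 0,"ay": 0,"az": 0,"gripper": 0.6},
  {"x": 0,"y": 0,"z": 0,"ax": 0,"ay": 0,"az": 0,"gripper": 0.85},
  {"x": 0,"y": 0,"z": 0,"ax": 0,"ay": 0,"az": 0,"gripper": 0.85},
], newtons=50)

```text
clock: 14.85
position: [0.5967, 0.1383, 0.0931]
ee_rot: [0.116, 0.993, 0.0, -0.0]
ft_force: [0.1, 0.6, -0.1]
grip_width: 0.337
grasp_force: 0.0
```

>>> apply_moves([
  {"x": 0,"y": 0,"z": 0,"ax": 0,"ay": 0,"az": 0,"gripper": 0.85},
  {"x": 0,"y": 0,"z": 0,"ax": 0,"ay": 0,"az": 0,"gripper": 0.85},
  {"x": 0,"y": 0,"z": 0,"ax": 0,"ay": 0,"az": 0,"gripper": 0.85},
  {"x": 0,"y": 0,"z": 0,"ax": 0,"ay": 0,"az": 0,"gripper": 0.85},
])

```text
clock: 15.18
position: [0.5968, 0.1384, 0.0932]
ee_rot: [0.116, 0.993, 0.0, -0.0]
ft_force: [-0.9, 0.5, 3.1]
grip_width: 0.274
grasp_force: 50.1
```

```bash
python3 -c "
from h import *
go((.5968,.1382,.093),76.7)
S=np.array([.5736,.0404]);u=np.array([-.2304,-.9731]);w=np.array([.9731,-.2304]);d=get_obs()['position'][:2]-S; print(d@u,d@w, S+u*.0465)"
```

```text
t 15.18 pos [0.5968 0.1384 0.0932] yaw 76.7 tilt [-1.e-04  3.e-04 -1.e+00] F [-0.9  0.5  3.1] grip 0.274 50.1
shift mm [-0.1 -0.2  0.2]
az -0.0
-0.10069851061917587 -3.109245421382542e-05 [ 0.5628864  -0.00484915]
```

Post gripped (23 mm wide), plate end at +129.3 mm. Sliding outward in steps.

>>> apply_moves([
  {"x": 0,"y": -4,"z": 0,"ax": 0,"ay": 0,"az": 0,"gripper": 0.85},
  {"x": 0,"y": -6,"z": 0,"ax": 0,"ay": 0,"az": 0,"gripper": 0.85},
  {"x": 0,"y": -6,"z": 0,"ax": 0,"ay": 0,"az": 0,"gripper": 0.85},
  {"x": 0,"y": -6,"z": 0,"ax": 0,"ay": 0,"az": 0,"gripper": 0.85},
  {"x": 0,"y": -6,"z": 0,"ax": 0,"ay": 0,"az": 0,"gripper": 0.85},
])

```text
clock: 15.6
position: [0.5902, 0.1104, 0.0932]
ee_rot: [0.116, 0.993, 0.0, -0.0]
ft_force: [0.9, 3.3, 3.6]
grip_width: 0.275
grasp_force: 50.2
```

>>> apply_moves([
  {"x": 0,"y": -6,"z": 0,"ax": 0,"ay": 0,"az": 0,"gripper": 0.85},
  {"x": 0,"y": -6,"z": 0,"ax": 0,"ay": 0,"az": 0,"gripper": 0.85},
  {"x": 0,"y": -6,"z": 0,"ax": 0,"ay": 0,"az": 0,"gripper": 0.85},
  {"x": 0,"y": -6,"z": 0,"ax": 0,"ay": 0,"az": 0,"gripper": 0.85},
  {"x": 0,"y": -4,"z": 0,"ax": 0,"ay": 0,"az": 0,"gripper": 0.85},
])

```text
clock: 16.02
position: [0.5837, 0.083, 0.0932]
ee_rot: [0.116, 0.993, 0.0, -0.0]
ft_force: [0.2, 3.4, 5.7]
grip_width: 0.274
grasp_force: 50.4
```

```bash
cat >> h.py <<'E'
def st():
    S=np.array([.5736,.0404]);u=np.array([-.2304,-.9731]);w=np.array([.9731,-.2304]);d=get_obs()['position'][:2]-S; print('end at',round(d@u+.23,4),'lat',round(d@w,4))
E
python3 -c "
from h import *
go((.5629,-.0048,.0932),76.7); st()"
```

```text
t 16.02 pos [0.5837 0.083  0.0932] yaw 76.67 tilt [-1.e-04  3.e-04 -1.e+00] F [0.2 3.4 5.7] grip 0.274 50.4
shift mm [  0.  -90.2  -0.1]
az -0.03
end at 0.1862 lat 0.0
```

Smooth, about 90 mm left. I'll go 80 mm, then check against the pointer.

>>> apply_moves([
  {"x": 0,"y": -6,"z": 0,"ax": 0,"ay": 0,"az": 0,"gripper": 0.85},
  {"x": 0,"y": -6,"z": 0,"ax": 0,"ay": 0,"az": 0,"gripper": 0.85},
  {"x": 0,"y": -6,"z": 0,"ax": 0,"ay": 0,"az": 0,"gripper": 0.85},
  {"x": 0,"y": -6,"z": 0,"ax": 0,"ay": 0,"az": 0,"gripper": 0.85},
  {"x": 0,"y": -6,"z": 0,"ax": 0,"ay": 0,"az": 0,"gripper": 0.85},
])

```text
clock: 16.43
position: [0.5768, 0.0544, 0.0932]
ee_rot: [0.116, 0.993, 0.0, -0.0]
ft_force: [0.8, 3.7, 5.7]
grip_width: 0.276
grasp_force: 50.5
```

>>> apply_moves([
  {"x": 0,"y": -6,"z": 0,"ax": 0,"ay": 0,"az": 0,"gripper": 0.85},
  {"x": 0,"y": -6,"z": 0,"ax": 0,"ay": 0,"az": 0,"gripper": 0.85},
  {"x": 0,"y": -6,"z": 0,"ax": 0,"ay": 0,"az": 0,"gripper": 0.85},
  {"x": 0,"y": -6,"z": 0,"ax": 0,"ay": 0,"az": 0,"gripper": 0.85},
  {"x": 0,"y": -6,"z": 0,"ax": 0,"ay": 0,"az": 0,"gripper": 0.85},
])

```text
clock: 16.85
position: [0.57, 0.0252, 0.0932]
ee_rot: [0.116, 0.993, 0.0, -0.0]
ft_force: [0.9, 4.4, 6.7]
grip_width: 0.275
grasp_force: 50.5
```

>>> apply_moves([
  {"x": 0,"y": -6,"z": 0,"ax": 0,"ay": 0,"az": 0,"gripper": 0.85},
  {"x": 0,"y": -6,"z": 0,"ax": 0,"ay": 0,"az": 0,"gripper": 0.85},
  {"x": 0,"y": -5,"z": 0,"ax": 0,"ay": 0,"az": 0,"gripper": 0.85},
  {"x": 0,"y": -3,"z": 0,"ax": 0,"ay": 0,"az": 0,"gripper": 0.85},
  {"x": 0,"y": 0,"z": 0,"ax": 0,"ay": 0,"az": 0,"gripper": 0.85},
])

```text
clock: 17.27
position: [0.5651, 0.0048, 0.0932]
ee_rot: [0.116, 0.993, -0.0, -0.0]
ft_force: [0.7, 0.9, 5.5]
grip_width: 0.275
grasp_force: 50.6
```

```bash
python3 - <<'E'
from h import *
np.set_printoptions(linewidth=250)
go((.5629,-.0048,.0932),76.7); st()
S=np.array([.5736,.0404]);u=np.array([-.2304,-.9731]);w=np.array([.9731,-.2304]); out=[]
for n in('scene','top'):
    c=snap(n,n[0]+'4'); H=cv2.cvtColor(c['color'],cv2.COLOR_RGB2HSV).astype(np.float32)
    def prof(lat,ch,rng):
        return np.array([np.mean([cv2.getRectSubPix(np.ascontiguousarray(H[...,ch]),(1,1),tuple(map(float,proj(c,(*(S+u*a+w*b),.076)))))[0,0] for b in lat]) for a in rng]).astype(int)
    rng=np.arange(.25,.30,.002)
    print(n,'plate end v',prof(np.arange(.005,.04,.005),2,rng)); print('s',prof(np.arange(.005,.04,.005),1,rng)); print('pointer s',prof(np.arange(.06,.085,.005),1,rng))
    q=proj(c,(*(S+u*.23),.076)).astype(int); im=c['color'][q[1]-45:q[1]+45,q[0]-60:q[0]+60,::-1]
    out.append(cv2.resize(im,(400,300),interpolation=cv2.INTER_CUBIC))
cv2.imwrite('pics/c5.png',np.hstack(out))
E
```

```text
t 17.27 pos [0.5651 0.0048 0.0932] yaw 76.64 tilt [-4.e-04 -2.e-04 -1.e+00] F [0.7 0.9 5.5] grip 0.275 50.6
shift mm [-0.  -9.8 -0. ]
az -0.06
end at 0.2666 lat -0.0
scene plate end v [233 235 236 236 236 236 234 229 217 195 173 158 154 156 160 170 186 204 217 222 224 225 225 225 225]
s [76 75 75 75 74 74 75 78 81 83 84 84 84 84 84 86 87 88 88 87 87 86 86 87 87]
pointer s [ 84  84  84  84  84  85  85  86  87  90  98 115 137 154 158 147 126 107  95  89  87  86  86  86  86]
top plate end v [216 215 216 216 216 216 216 216 212 207 205 205 205 206 206 206 206 206 206 206 206 206 207 207 206]
s [62 62 62 62 63 62 62 62 66 72 75 74 74 74 74 74 74 74 74 75 75 75 75 76 76]
pointer s [ 79  76  70  62  59  54  53  55  57  55  58  96 166 186 114  62  68  71  73  74  75  74  74  73  73]
```

View pics/c5.png

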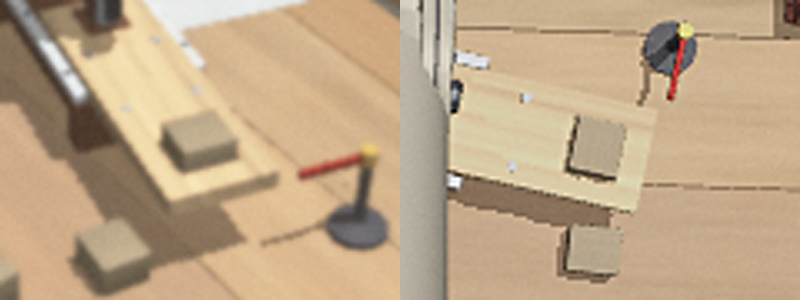

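The plate's end edge (left panel about (275,180), right panel (645,165)) is about 9 mm short of the pointer bar, and the two views agree (8.5 and 9.5 mm).

>>> apply_moves([
  {"x": 0,"y": -3,"z": 0,"ax": 0,"ay": 0,"az": 0,"gripper": 0.85},
  {"x": 0,"y": -4,"z": 0,"ax": 0,"ay": 0,"az": 0,"gripper": 0.85},
  {"x": 0,"y": -2,"z": 0,"ax": 0,"ay": 0,"az": 0,"gripper": 0.85},
  {"x": 0,"y": 0,"z": 0,"ax": 0,"ay": 0,"az": 0,"gripper": 0.85},
  {"x": 0,"y": 0,"z": 0,"ax": 0,"ay": 0,"az": 0,"gripper": 0.85},
])

```text
clock: 17.78
position: [0.5632, -0.0035, 0.0932]
ee_rot: [0.116, 0.993, -0.0, -0.0]
ft_force: [-0.6, 1.9, 6.9]
grip_width: 0.275
grasp_force: 50.6
```

>>> apply_moves([
  {"x": 0,"y": 0,"z": 0,"ax": 0,"ay": 0,"az": 0,"gripper": 0.85},
  {"x": 0,"y": 0,"z": 0,"ax": 0,"ay": 0,"az": 0,"gripper": 0.85},
  {"x": 0,"y": 0,"z": 0,"ax": 0,"ay": 0,"az": 0,"gripper": 0.85},
  {"x": 0,"y": 0,"z": 0,"ax": 0,"ay": 0,"az": 0,"gripper": 0.85},
  {"x": 0,"y": 0,"z": 0,"ax": 0,"ay": 0,"az": 0,"gripper": 0.85},
])

```text
clock: 18.2
position: [0.5632, -0.0036, 0.0932]
ee_rot: [0.116, 0.993, -0.0, -0.0]
ft_force: [0.4, 0.8, 7.2]
grip_width: 0.273
grasp_force: 50.6
```

```bash
python3 - <<'E'
from h import *
go(None); st()
c=snap('scene','s5'); q=proj(c,(.52,-.2,.076)).astype(int); im=c['color'][q[1]-60:q[1]+60,q[0]-80:q[0]+80,::-1]
cv2.imwrite('pics/c6.png',cv2.resize(im,None,fx=5,fy=5,interpolation=cv2.INTER_CUBIC))
E
```

```text
t 18.2 pos [ 0.5632 -0.0036  0.0932] yaw 76.67 tilt [-4.e-04 -2.e-04 -1.e+00] F [0.4 0.8 7.2] grip 0.273 50.6
end at 0.2752 lat -0.0
```

View pics/c6.png

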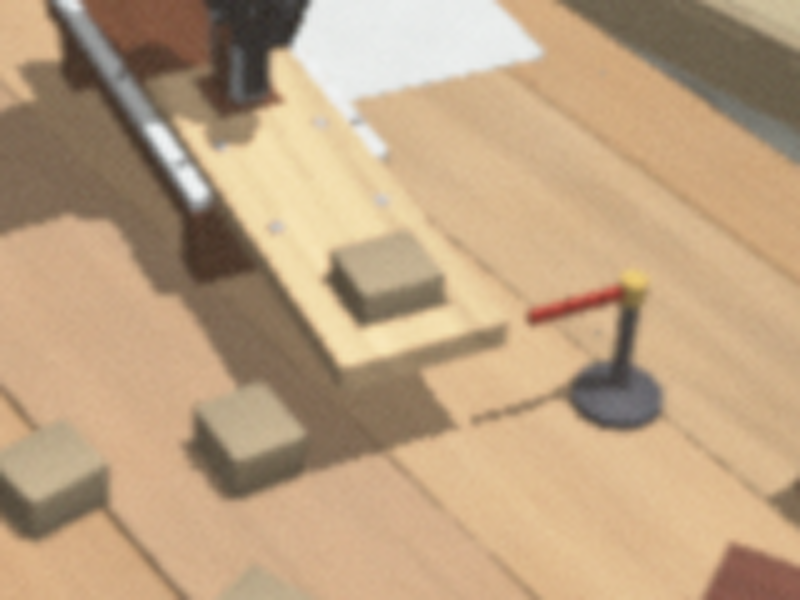

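The red bar runs from (630,292) to (530,317). Extended, it meets the plate's top end corner at (505,322), so they are level. The blank is seated, the plate is level and the grip is firm.

```bash
python3 -c "
from workcell import *
print(hand_in())"
```

```text
the job is handed in; nothing more can be done
None
```

The job is handed in; no verdict came back: the blank went home in the pocket under about 22 N, the plate end is level with the red pointer to about 1 mm by my measurement, and the gripper still holds the post at about 50 N.

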